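Close the sweets carton and hold the seal gauge at its mark

ROBOT

A 7-joint arm with a two-finger parallel gripper is mounted at the origin on the work surface. World frame = base frame: x ahead of the robot, y to its left, z up, the work surface at z = 0. Lengths are in mm, angles in rad, forces in N, time in s.
With the tool pointing down it reaches from about 400 to 925 mm from the base axis. Payload 4.1 kg.
Tool frame: the origin (TCP) lies midway between the tips of the shut fingers; the grasp point (between the pads) lies 19 mm behind it; z points along the fingers, y is the direction in which the jaws open and shut (so a half turn about z gives the same grasp; the last joint's range is limited). The gripper opens to 85 mm and grips with 20 to 120 N. Pads are 22 mm wide; open, the fingers measure 114 mm over their backs; the gripper's body (76 mm by 85 mm) begins 54 mm behind the grasp point. The pads swing forward as they close: fully open they stand 13 mm farther back than shut.
Start: joints at [-1.243, 0.398, 0.045, 1.537, -0.019, 1.207, -0.051], TCP at [269.058, 591.736, 231.347] pointing down, gripper open.
Joint ranges: [-2.82, 2.82], [-0.49, 2.23], [-1.37, 1.46], [0, 2.46], [-1.36, 4.5], [0.23, 2], [-2.94, 2.94]. Speed limits (rad/s): [2.57, 2.57, 3.14, 3.14, 3.14, 3.14, 3.14].

INTERFACE

Orientations are given as a 3x3 rotation matrix whose columns are the frame's x, y, z axes.
In Python, from rig import bot gives the robot as it stands. The module is installed in compiled form; this text tells all that it offers.
- The arm moves only by the shell command python3 -m inch 'ROWS' [OPENING] [FORCE]. ROWS is JSON, a list of rows, each an object of numbers: "dx", "dy", "dz": the shift along the tool's x, y, z in m; "spin": the turn about the tool's z in degrees. In form: [{"dx": .., "dy": .., "dz": .., "spin": ..}, ...]. A call has 1 to 8 rows; each row shifts and turns the pose as measured when the row begins, along the tool's axes as they then stand; what a row does not reach is not made up. A row lasts 1/8 s, in which the tool goes at most 62.5 mm and 10.7 degrees, less where a joint would pass 70% of its speed; a pose out of reach is approached as far as the arm can. A call with a gripper value outside its range is refused whole. OPENING is the finger opening in m, from 0 to 0.0854, set as the call begins (- or left out, the last holds). The fingers move at their own pace and stop on an object; FORCE is the grip in N (left out, the last holds). Time passes only in rows, so rows that do not move let the fingers close. It gives the time, the measured TCP pose, the force and the opening at its end, in the units of the state.
- bot.read_state(): the state, without advancing time (a new reading comes with each control period).
- bot.read_camera(name): name is "scene" or "top" or "wrist"; returns the picture (400x640x3 uint8, red, green, blue); there is no depth.
- bot.camera_info(name): a dict with "fx", "fy", "cx", "cy" (pixels), "extrinsics" (4x4, takes a point from camera to world coordinates). Camera axes: x right, y down, z forward; pixel columns grow to the right and rows downward; lengths in mm; the calibration is good to about 2 mm. A picture is of the moment at which its call begins: read the wrist's pose just before it. camera_info takes no time and is no camera call; for the wrist camera it gives the pose at the moment of the call.
- bot.hand_in(): hands the job in, once; it reports no verdict.
Trained networks look in the newest picture that a camera, given by its name, has taken for a name from the list of things; names that differ only in an ending like _2 or _b are one class to them, and where a whole thing is asked for, a point or a joint stands for the part that bears it (a point fixed in the world has none). Each returns a list of dicts, best first, with "confidence" (0 to 1); they miss things now and then, are a little off and sometimes report something else, mostly with a low value. They report only what shows in the picture. A call takes as long as a camera call. They do not tell look-alikes from the thing itself.
- bot.search_frame(camera, thing): "location" ([x, y, z] in mm, in world coordinates, good to about 4 mm: the middle of the surface that is visible of it).
- bot.outline_of(camera, thing): "region" (400x640 bool, what is visible of it).
The state is a dict: "time": time; "q": joint angles; "dq": joint speeds; "joint_torque": joint torques, N m; "position": TCP position; "ee_rot": TCP orientation; "ft_force": force on the tool from outside, world axes, zero at the start; "wrist_torque": the same for the moment, N m; "grip_width": opening from 0.0 (shut) to 1.0 (fully open).
Only numpy, scipy, OpenCV 4.12 (cv2) and the standard library are available. Lean on these libraries where they do the work, as an engineer would, in place of code of your own. Each camera call takes 0.05 s, during which the arm holds its last target. There are 200 camera calls.

TASK

Close the carton of sweets: fold the narrow top flap down flat first, then the wide flap down flat over it. Then grip the head of the telescoping gauge arm so that its lock button is squeezed in, draw the arm out over the carton until its pointer stands level with the clip set on the scale, and finish while still holding it there with the button squeezed, ready for the seal to be stuck on. Do not shift the clip, and leave the jar, the bowl and the paper roll alone.

Things in the scene. Friction and masses are not known exactly. Their poses are not given: they have to be found in the camera images.
- carton: Open white card carton, 140 (x) x 200 (y) x 66 mm high, fixed to the table, with sweets inside. Origin at the centre of its underside, z up. Two flaps stand up from its long rims: the narrow one is hinged on the +x (far) rim, the wide one on the -x (near) rim; both hinge lines run along the carton's y.
- narrow_flap (a joint): Angle of the narrow flap (rad): 0 = folded flat shut, about 1.5 = standing upright, stop at 1.6. The flap is 3 mm thick, 60 mm from hinge to free edge, 196 mm wide. Its stiff hinge stays where it is left (about 0.5 to 1 N at the edge moves it); it does not stick or spring back.
- wide_flap (a joint): Angle of the wide flap (rad): 0 = folded flat shut, lapping over the narrow flap, about 1.5 = standing upright, stop at 1.6. The flap is 3 mm thick, 95 mm from hinge to free edge, 196 mm wide. Stiff hinge, as the narrow flap.
- narrow_hinge (a point): Middle of the narrow flap's hinge line, in the carton frame at (70, 0, 68) mm. Axes as the carton's; from here the flap shuts towards the carton's -x.
- wide_hinge (a point): Middle of the wide flap's hinge line, in the carton frame at (-70, 0, 71.5) mm. Axes as the carton's; from here the flap shuts towards the carton's +x.
- narrow_edge (a point): Middle of the narrow flap's free edge (moves with the flap).
- wide_edge (a point): Middle of the wide flap's free edge (moves with the flap).
- gauge: The telescoping gauge, fixed to the table: a foot 130 x 170 mm, a column, and on it a level sleeve 40 mm wide (x), 260 mm long (y, centred on the origin), from 110 to 138 mm high. Origin on the table under the sleeve's middle; its y axis is the direction in which the arm extends, towards the carton. The white top of the sleeve carries the scale, a line every 10 mm, longer every 50.
- gauge_arm (a joint): How far the arm is drawn out (m), 0 = fully in, where it is locked, end stop at 0.15. A spring draws it back in with 2 N (in) to 5 N (fully out), so it must be held.
- lock_button (a joint): Travel of the lock button (m): 0 = out, 0.006 = fully in (7 N); sprung. Black, 22 mm wide, 34 tall, centred 165 mm up, it stands out 8 mm from the head's gauge +x side: head and button are 34 mm across gauge x, 28 squeezed. Gripping the head across gauge x presses it. Over 4 mm in frees the arm; when it is out the arm moves only 2 mm and catches.
- head_grip (a point): Point to grip, the middle of head and button together, 165 mm above the table; with the arm in, at (4, 150, 165) mm in the gauge frame. The head is an upright block at the arm's outer end, 26 (gauge x) x 30 (gauge y) mm, from 112 to 186 mm above the table. Moves with the arm; axes as the gauge's.
- pointer (a point): Tip of the steel pointer blade that stands up out of the slot in the sleeve's top and moves with the arm over the scale, 142 mm above the table. Axes as the gauge's.
- clip_mark (a point): Fin (3 mm thick) of the small dark steel clip set on the +x edge of the sleeve at the wanted scale line, 142 mm above the table. The pointer is at the mark when pointer and clip_mark agree along gauge y. Axes as the gauge's.
- clip (a joint): Where the clip sits along the scale (m), in the same reading as gauge_arm: the arm is at the mark when joint gauge_arm equals this. The clip is stiff and not to be moved.
- jar: Bystander: glass jar 70 mm across, 90 mm tall, origin under its centre.
- bowl: Bystander: white bowl 120 mm across, 50 mm tall, origin under its centre.
- tape_roll: Bystander: paper ring 90 mm across, 22 mm tall, lying flat, origin under its centre.
Not all that is in view belongs to the job. Several things have the shape of the carton; the one meant has the colours described above.

How it is judged (in metres and radians):
On the way, in this order (a step that is already met when the one before it is completed fails the run):
1. the narrow flap is folded down while the wide one still stands (value of joint narrow_flap below 0.12 rad and value of joint wide_flap above 0.6 rad), for 0.2 s.
2. the wide flap is folded down over it, the arm still in (value of joint each of narrow_flap, wide_flap below 0.12 rad and value of joint gauge_arm below 0.02 m), for 0.2 s.
3. the arm is being drawn out, gripped by its head with the button squeezed (value of joint gauge_arm above 0.025 m and value of joint lock_button above 0.003 m and contact force between the fingers and gauge above 2 N), for 0.1 s.
At the end, for the whole second after the job is handed in: Both flaps shut (each below 0.12 rad); the pointer within 5 mm of the clip along the scale and still (under 10 mm/s); the fingers still holding the head (over 2 N) with the lock button squeezed in by more than 3 mm (value of joint each of narrow_flap, wide_flap below 0.12 rad and y of pointer in the frame of clip_mark between -0.005 and 0.005 m and value of joint lock_button above 0.003 m and contact force between the fingers and gauge above 2 N and value of joint gauge_arm between 0.03 and 0.145 m and velocity of joint gauge_arm between -0.01 and 0.01 m/s); the arm keeps its last pose, push and grip.
It fails at once if the clip is moved by more than 4 mm (distance of clip_mark from where it was at the start of the episode above 0.004 m).
It fails at once if the jar is moved by more than 30 mm (distance of jar from where it was at the start of the episode above 0.03 m).
It fails at once if the bowl is moved by more than 30 mm (distance of bowl from where it was at the start of the episode above 0.03 m).
It fails at once if the paper roll is moved by more than 30 mm (distance of tape_roll from where it was at the start of the episode above 0.03 m).
It also fails if it takes over 54 s, if anything falls off the work surface, if the arm or the gripper's body presses on something with over 40 N, if the wrist force passes 120 N, or if a joint passes its speed limit or range.

## Working session

There is one attempt and no reset: what is moved stays moved. The work goes in short steps, Python scripts to look and compute and a shell command to move; the robot and the scene stay as the last step left them, time stands still between calls to the robot, and variables do not carry over. Pictures are saved under pics/ and viewed, about 8 in all and at most 12, crops included, and the job is handed in when it is done.

```bash
mkdir -p pics
python3 - <<'E'
from rig import bot
import cv2,numpy as np
s=bot.read_state(); print(s['time'],s['position'],np.round(s['ee_rot'],3).tolist(),s['grip_width'])
for c in ("scene","top"):
    im=bot.read_camera(c); cv2.imwrite(f'pics/{c}0.png',im[:,:,::-1])
    i=bot.camera_info(c); print(c,i['fx'],i['cx'],i['cy'],np.round(i['extrinsics'],3).tolist())
    for t in ("carton","narrow_flap","wide_flap","gauge","gauge_arm","lock_button","head_grip","pointer","clip_mark","narrow_edge","wide_edge","narrow_hinge","wide_hinge","jar","bowl","tape_roll"):
        r=bot.search_frame(c,t); print(t,[(round(x['confidence'],2),np.round(x['location']).tolist()) for x in r[:3]])
E
```

```text
0.0 [268.76797094 591.14114804 230.26327635] [[-0.91, 0.414, -0.001], [0.414, 0.91, -0.002], [-0.0, -0.002, -1.0]] 0.9978546442328203
scene 513.82940697003 316.7825679747043 196.3759568687598 [[0.585, 0.636, -0.504, 1332.497], [0.811, -0.464, 0.355, -430.672], [-0.008, -0.617, -0.787, 1388.368], [0.0, 0.0, 0.0, 1.0]]
carton [(0.88, [541.0, 143.0, 58.0]), (0.84, [332.0, 243.0, 74.0]), (0.83, [357.0, -121.0, 73.0])]
narrow_flap [(0.94, [626.0, 144.0, 100.0]), (0.93, [358.0, 250.0, 69.0]), (0.75, [370.0, -131.0, 70.0])]
wide_flap [(0.92, [292.0, 259.0, 75.0]), (0.8, [505.0, 154.0, 120.0]), (0.66, [311.0, -108.0, 72.0])]
gauge [(0.72, [579.0, -171.0, 107.0])]
gauge_arm [(0.55, [572.0, -37.0, 130.0])]
lock_button [(0.51, [568.0, -36.0, 133.0]), (0.37, [573.0, 444.0, 26.0])]
head_grip [(0.94, [570.0, -36.0, 132.0])]
pointer []
clip_mark []
narrow_edge [(0.66, [356.0, 255.0, 72.0]), (0.63, [402.0, 571.0, 69.0]), (0.59, [369.0, -129.0, 71.0])]
wide_edge [(0.93, [507.0, 153.0, 121.0]), (0.82, [289.0, 259.0, 72.0]), (0.61, [311.0, -106.0, 74.0])]
narrow_hinge [(0.8, [333.0, 247.0, 71.0]), (0.7
[... 991 characters left out ...]
.0])]
lock_button []
head_grip [(0.61, [563.0, -79.0, 137.0])]
pointer [(0.76, [562.0, -74.0, 134.0])]
clip_mark [(0.69, [566.0, 153.0, 48.0])]
narrow_edge [(0.86, [356.0, 255.0, 68.0]), (0.68, [371.0, -126.0, 66.0]), (0.67, [621.0, 151.0, 123.0])]
wide_edge [(0.82, [282.0, 262.0, 66.0]), (0.75, [500.0, 161.0, 124.0]), (0.63, [306.0, -104.0, 77.0])]
narrow_hinge [(0.78, [349.0, 555.0, 68.0]), (0.77, [570.0, 152.0, 44.0]), (0.58, [305.0, 260.0, 72.0])]
wide_hinge [(0.75, [325.0, -108.0, 72.0]), (0.68, [570.0, 153.0, 50.0]), (0.67, [355.0, 562.0, 70.0])]
jar [(0.6, [723.0, -219.0, 91.0])]
bowl [(0.81, [587.0, 436.0, 23.0])]
tape_roll [(0.82, [794.0, 152.0, 22.0]), (0.39, [566.0, 153.0, 50.0])]
```

Run:
```python
import cv2,numpy as np
a=cv2.imread('pics/scene0.png');b=cv2.imread('pics/top0.png')
cv2.imwrite('pics/both.png',cv2.resize(b,(800,500)))
```

```text
(no output)
```

View pics/scene0.png

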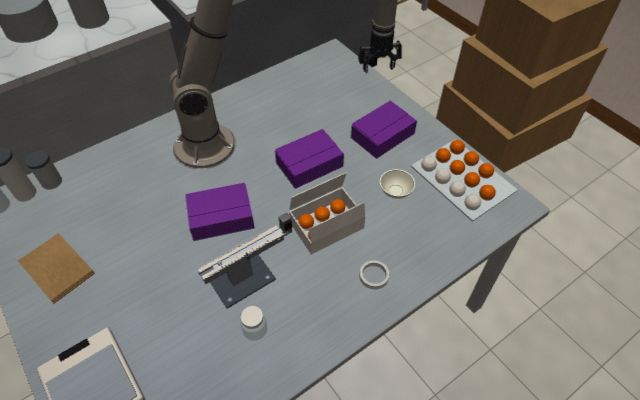

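View pics/both.png

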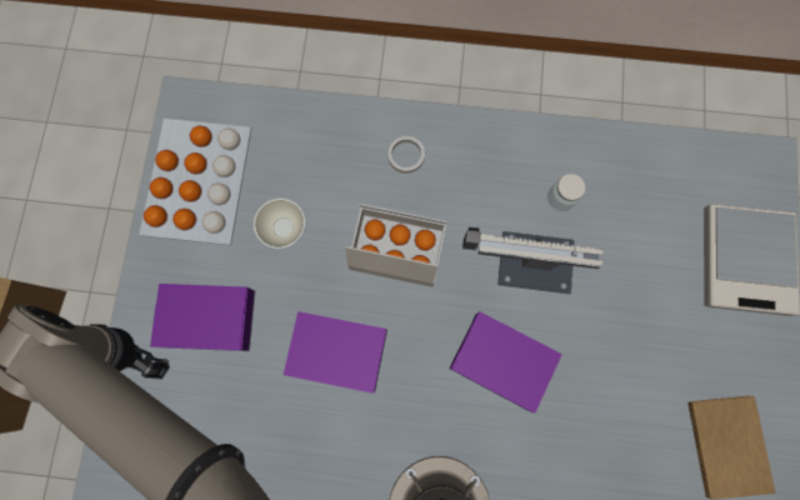

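The scene shows the open white carton near scene (325,215), with the gauge to its left (head at 286,224), the jar at (252,318) and the tape at (374,273). The three purple cartons are decoys. Next I'll overlay model guesses on enlarged crops.

```bash
cat > h.py <<'E'
from rig import bot
import cv2,numpy as np,time
def proj(c,P,info=None):
    i=info or bot.camera_info(c); E=np.linalg.inv(np.array(i['extrinsics']))
    p=np.atleast_2d(P)@E[:3,:3].T+E[:3,3]
    return np.c_[i['fx']*p[:,0]/p[:,2]+i['cx'],i['fy']*p[:,1]/p[:,2]+i['cy']]
def atz(c,u,v,z,info=None):
    i=info or bot.camera_info(c); E=np.array(i['extrinsics'])
    d=E[:3,:3]@np.array([(u-i['cx'])/i['fx'],(v-i['cy'])/i['fy'],1]); t=(z-E[2,3])/d[2]
    return E[:3,3]+t*d
def place(x,y,yaw,P):
    a=np.radians(yaw);P=np.atleast_2d(np.array(P,float))
    R=np.array([[np.cos(a),-np.sin(a),0],[np.sin(a),np.cos(a),0],[0,0,1]])
    return P@R.T+[x,y,0]
CART=[(-70,-100,0),(70,-100,0),(70,100,0),(-70,100,0),(-70,-100,66),(70,-100,66),(70,100,66),(-70,100,66)]
CE=[(0,1),(1,2),(2,3),(3,0),(4,5),(5,6),(6,7),(7,4),(0,4),(1,5),(2,6),(3,7)]
def box(x0,x1,y0,y1,z0,z1): return [(x0,y0,z0),(x1,y0,z0),(x1,y1,z0),(x0,y1,z0),(x0,y0,z1),(x1,y0,z1),(x1,y1,z1),(x0,y1,z1)]
def draw(im,c,P,k,ox,oy,col,info=None):
    q=(proj(c,P,info)-[ox,oy]+.5)*k
    for a,b in CE: cv2.line(im,tuple(int(v) for v in q[a]),tuple(int(v) for v in q[b]),col,1,cv2.LINE_AA)
E
cat > ov.py <<'E'
from h import *
import sys
cx,cy,ca,gx,gy,ga=map(float,sys.argv[1:7]); out=sys.argv[7]
res=[]
for c,(x0,x1,y0,y1),k in (("top",(270,490,155,237),3.6),("scene",(190,370,170,300),2.36)):
    im=cv2.imread(f'pics/{c}0.png')[y0:y1,x0:x1]; im=cv2.resize(im,None,fx=k,fy=k,interpolation=cv2.INTER_CUBIC)
    draw(im,c,place(cx,cy,ca,CART),k,x0,y0,(0,255,0))
    draw(im,c,place(gx,gy,ga,box(-20,20,-130,130,110,138)),k,x0,y0,(255,255,0))
    draw(im,c,place(gx,gy,ga,box(-13,13,135,165,112,186)),k,x0,y0,(0,0,255))
    res.append(im)
w=max(r.shape[1] for r in res)
cv2.imwrite(out,np.vstack([cv2.copyMakeBorder(r,0,0,0,w-r.shape[1],0) for r in res]));
E
python3 - <<'E'
from h import *
g=[(480,237),(600,255),(475,240)]
for u,v in g: print(atz('top',u/1.25,v/1.25,138))
E
python3 ov.py 567 152 -3.4 560 -190 -2 pics/ov1.png
```

```text
[580.64610633 -26.16745282 138.        ]
[ 568.92985833 -282.02653448  138.        ]
[572.95500177 -16.0836953  138.        ]
```

View pics/ov1.png

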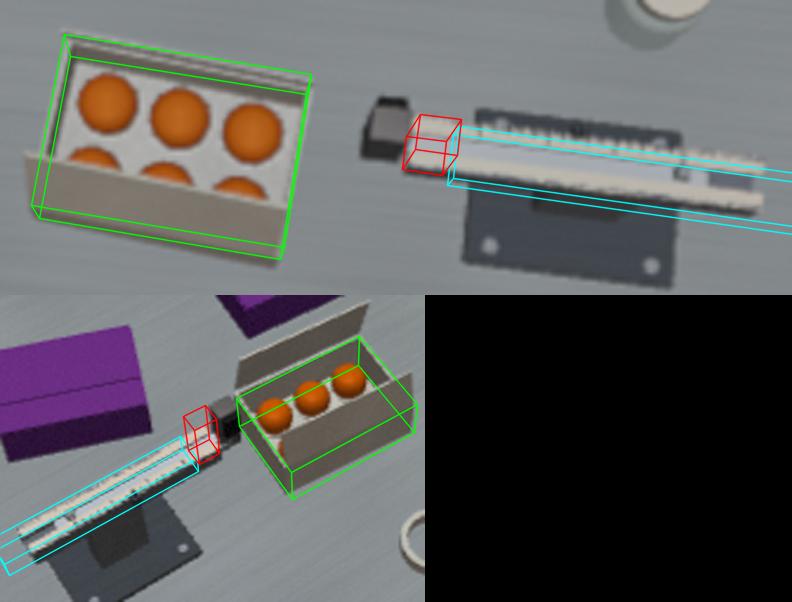

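Carton pose (567,152,-3.4°) fits in both views. The gauge guess needs a shift, so I'll recompute it.

```bash
python3 - <<'E'
from h import *
f=lambda u,v,z: atz('top',270+u/3.6-.5,155+v/3.6-.5,z)
for n,u,v,z in (("far+x",765,160,138),("far-x",763,212,138),("near+x",412,118,138),("headtop",377,108,186),("clip",579,130,142),("clip edge?",680,170,142)): print(n,f(u,v,z).round(1))
E
python3 ov.py 567 152 -3.4 573 -155 -2.5 pics/ov2.png
```

```text
far+x [ 583.2 -286.8  138. ]
far-x [ 544.1 -286.7  138. ]
near+x [587.  -25.5 138. ]
headtop [579.9   5.3 186. ]
clip [ 590.2 -148.4  142. ]
clip edge? [ 568.  -223.8  142. ]
```

```bash
python3 -m inch '[{"dz":-0.02,"spin":10},{"dy":0.02,"dx":-0.03,"spin":10},{"dy":0.02,"dx":-0.03,"spin":10},{"spin":10},{"spin":10},{"spin":10},{"spin":8}]' 0
```

```text
invalid input at $[0]: expected keys dx, dy, dz, spin
```

View pics/ov2.png

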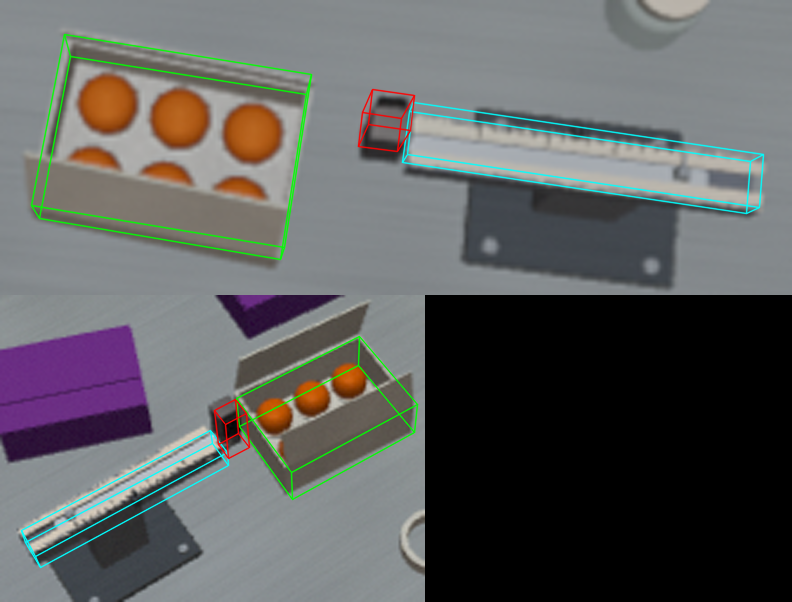

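Carton aligned; gauge about 569,-155, yaw about -1°: its near end sits about 7 mm lower in x than drawn. Now spin the tool so its y axis lies along carton x.

```bash
python3 -m inch '[{"dx":0,"dy":0,"dz":0,"spin":10},{"dx":0,"dy":0,"dz":0,"spin":10},{"dx":0,"dy":0,"dz":0,"spin":10},{"dx":0,"dy":0,"dz":0,"spin":10},{"dx":0,"dy":0,"dz":0,"spin":10},{"dx":0,"dy":0,"dz":0,"spin":10},{"dx":0,"dy":0,"dz":0,"spin":8.5}]' 0; python3 -c "
from h import *
s=bot.read_state();print(s['q'],s['ee_rot'].round(3).tolist() if hasattr(s['ee_rot'],'round') else s['ee_rot'])"
```

```text
time: 2.58
position: [268.9, 591.8, 231.4]
ee_rot: [[0.091, 0.996, -0.0], [0.996, -0.091, 0.0], [0.0, -0.0, -1.0]]
ft_force: [-0.3, -0.6, -1.0]
grip_width: 0.002
[-1.41126069  0.40986724  0.2763554   1.54173576 -0.11722576  1.20600357
 -1.20577134] [[0.091, 0.996, -0.0], [0.996, -0.091, 0.0], [0.0, -0.0, -1.0]]
```

```bash
python3 -m inch '[{"dx":-0.037,"dy":0.041,"dz":0,"spin":-1.8},{"dx":-0.037,"dy":0.041,"dz":0,"spin":0},{"dx":-0.037,"dy":0.041,"dz":0,"spin":0},{"dx":-0.037,"dy":0.041,"dz":0,"spin":0},{"dx":-0.037,"dy":0.041,"dz":0,"spin":0},{"dx":-0.037,"dy":0.041,"dz":0,"spin":0},{"dx":-0.037,"dy":0.041,"dz":0,"spin":0},{"dx":-0.037,"dy":0.041,"dz":0,"spin":0}]' 0; python3 -c "
from h import *
print(np.round(bot.read_state()['q'],2))"
```

```text
time: 3.58
position: [583.0, 275.9, 230.6]
ee_rot: [[0.044, 0.999, -0.0], [0.999, -0.044, 0.006], [0.006, -0.001, -1.0]]
ft_force: [-0.6, 0.8, -0.3]
grip_width: -0.0
[-0.81  0.42  0.42  1.56 -0.18  1.2  -0.4 ]
```

```bash
python3 -m inch '[{"dx":-0.042,"dy":0.034,"dz":0,"spin":0.9},{"dx":-0.042,"dy":0.034,"dz":0,"spin":0},{"dx":-0.042,"dy":0.034,"dz":0,"spin":0},{"dx":0,"dy":0,"dz":0,"spin":0}]' 0
python3 - <<'E'
from h import *
im=bot.read_camera('wrist');i=bot.camera_info('wrist');s=bot.read_state();print(s['position'],np.round(s['ee_rot'],3).tolist())
print(i['fx'],i['cx'],i['cy'],np.round(i['extrinsics'],3).tolist())
im=im[:,:,::-1].copy()
for P,c in ((place(567,152,-3.4,CART),(0,255,0)),(place(569,-155,-.9,box(-20,20,-130,130,110,138)),(255,255,0)),(place(569,-155,-.9,box(-13,13,135,165,112,186)),(0,0,255))):
    if np.all((P-np.array(i['extrinsics'])[:3,3])@np.array(i['extrinsics'])[:3,2]>20): draw(im,'wrist',P,1,0,0,c,i)
cv2.imwrite('pics/w1.png',im)
E
```

```text
time: 4.08
position: [683.6, 133.9, 230.0]
ee_rot: [[0.067, 0.998, 0.003], [0.998, -0.067, 0.003], [0.003, 0.002, -1.0]]
ft_force: [-0.0, -0.0, 0.2]
grip_width: 0.002
[682.48456627 137.81191648 229.81654877] [[0.063, 0.998, 0.001], [0.998, -0.063, 0.006], [0.006, 0.001, -1.0]]
291.25142252717677 317.9497283560281 190.4702337524584 [[0.998, -0.061, -0.021, 686.587], [-0.064, -0.945, -0.32, 220.574], [-0.0, 0.32, -0.947, 373.153], [0.0, 0.0, 0.0, 1.0]]
```

View pics/w1.png

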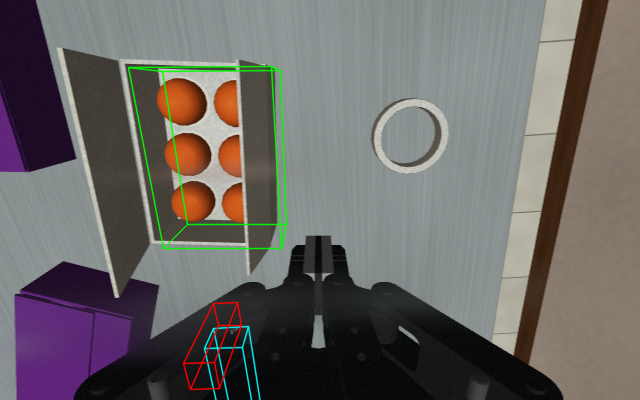

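The wrist view shows the carton rim from (120,60) to (150,245), about 8 px left of the overlay. The arm was still settling, so I'll measure again at rest.

```bash
python3 -m inch '[{"dx":0,"dy":0,"dz":0,"spin":0},{"dx":0,"dy":0,"dz":0,"spin":0}]' 0;python3 - <<'E'
from h import *
i=bot.camera_info('wrist');im=bot.read_camera('wrist');j=bot.camera_info('wrist')
print(np.array(j['extrinsics'])[:3,3]-np.array(i['extrinsics'])[:3,3])
im=im[:,:,::-1].copy();cv2.imwrite('pics/w2raw.png',im)
draw(im,'wrist',place(567,152,-3.4,CART),1,0,0,(0,255,0),i)
cv2.imwrite('pics/w2.png',cv2.resize(im[30:280,40:320],None,fx=2.4,fy=2.4,interpolation=cv2.INTER_CUBIC))
np.save('w2.npy',[i['fx'],i['cx'],i['cy']]+list(np.array(i['extrinsics']).ravel()))
E
```

```text
time: 4.38
position: [681.3, 141.5, 229.5]
ee_rot: [[0.059, 0.998, 0.0], [0.998, -0.059, 0.008], [0.008, -0.0, -1.0]]
ft_force: [0.2, -0.9, -0.2]
grip_width: 0.001
[-0.1406471   0.55113437  0.01644226]
```

View pics/w2.png

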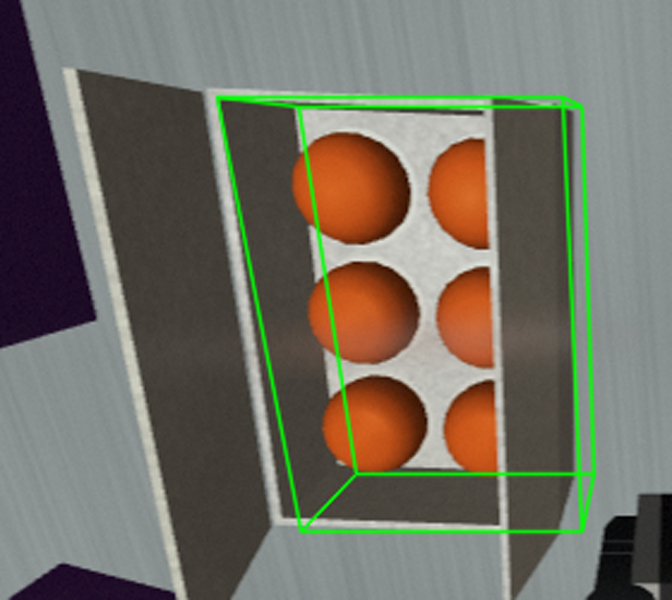

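Run:
```python
from h import *
w=np.load('w2.npy');i=dict(fx=w[0],fy=w[0],cx=w[1],cy=w[2],extrinsics=w[3:].reshape(4,4))
f=lambda u,v,z: atz('wrist',40+u/2.4-.5,30+v/2.4-.5,z,i).round(1)
for n,u,v in (("-x+y",205,90),("-x-y",272,525),("far mid",490,102),("near mid",500,527)): print(n,f(u,v,66))
for c,pts in (("top",((65,35),(309,77),(33,208),(283,250))),): 
    for u,v in pts: print(atz('top',270+u/3.6-.5,155+v/3.6-.5,66).round(1))
print(place(567,152,-3.4,CART)[4:].round(1))
```

```text
-x+y [498.4 259.1  66. ]
-x-y [477.6  60.3  66. ]
far mid [613.3 247.6  66. ]
near mid [590.6  52.5  66. ]
[642.6 247.1  66. ]
[629.   50.2  66. ]
[500.9 254.5  66. ]
[489.1  57.4  66. ]
[[491.2  56.3  66. ]
 [630.9  48.   66. ]
 [642.8 247.7  66. ]
 [503.1 256.   66. ]]
```

```bash
python3 - <<'E'
s=open('ov.py').read()
s=s.replace("    draw(im,c,place(gx,gy,ga,box(-20","    draw(im,c,place(cx,cy,ca,box(64,67,-98,98,68,128)),k,x0,y0,(255,0,255));draw(im,c,place(cx,cy,ca,box(-66,-63,-98,98,71,166)),k,x0,y0,(255,0,255))\n    draw(im,c,place(gx,gy,ga,box(-20",1)
open('ov.py','w').write(s)
E
python3 ov.py 558 152.5 -5.8 569 -155 -.9 pics/ov3.png
```

```text
(no output)
```

View pics/ov3.png

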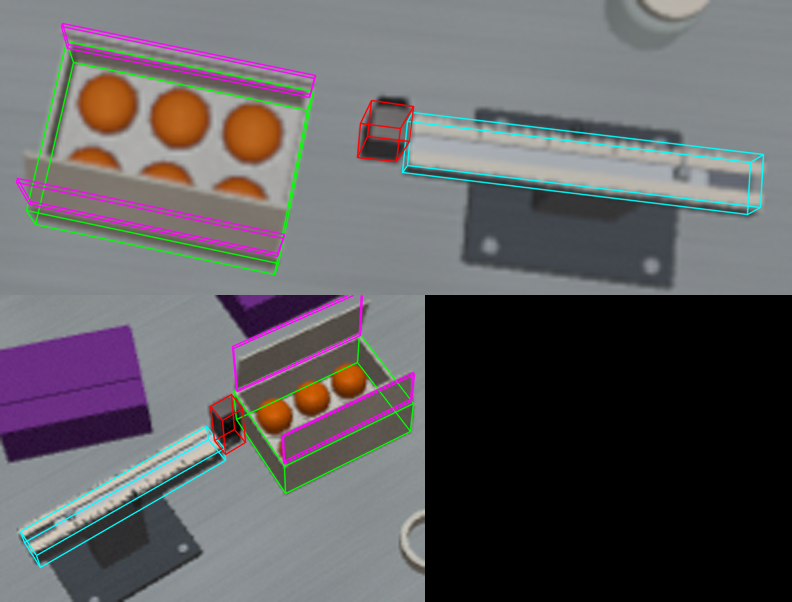

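Overlay puts the carton at about (559,152), yaw about -5°; the wide flap leans in at about 1.3 rad. Spin to carton axes and descend outside the narrow flap.

```bash
python3 -m inch '[{"dx":0,"dy":0,"dz":0.03,"spin":1.6},{"dx":0,"dy":0,"dz":0.04,"spin":0},{"dx":0,"dy":0,"dz":0.04,"spin":0},{"dx":0,"dy":0,"dz":0,"spin":0},{"dx":0,"dy":0,"dz":0,"spin":0}]' 0
```

```text
time: 5.05
position: [681.4, 150.9, 120.5]
ee_rot: [[0.077, 0.997, 0.005], [0.997, -0.077, 0.013], [0.013, 0.004, -1.0]]
ft_force: [-0.4, 0.3, 1.1]
grip_width: 0.0
```

```bash
python3 -m inch '[{"dx":-0.004,"dy":-0.02,"dz":0.005,"spin":0},{"dx":-0.004,"dy":-0.02,"dz":0.003,"spin":0},{"dx":0,"dy":-0.02,"dz":0.006,"spin":0},{"dx":0,"dy":-0.014,"dz":0.012,"spin":0},{"dx":0,"dy":-0.008,"dz":0.012,"spin":0}]' 0
```

```text
time: 5.68
position: [607.3, 152.1, 94.4]
ee_rot: [[0.076, 0.997, 0.029], [0.997, -0.077, 0.02], [0.022, 0.027, -0.999]]
ft_force: [0.3, 0.3, 1.6]
grip_width: 0.0
```

```bash
python3 -m inch '[{"dx":0,"dy":-0.006,"dz":0.012,"spin":0},{"dx":0,"dy":-0.003,"dz":0.008,"spin":0},{"dx":0,"dy":0,"dz":0.004,"spin":0},{"dx":0,"dy":0,"dz":0.002,"spin":0},{"dx":0,"dy":0,"dz":0.001,"spin":0}]' 0
```

```text
time: 6.3
position: [600.0, 153.6, 69.6]
ee_rot: [[0.076, 0.997, 0.029], [0.997, -0.077, 0.022], [0.024, 0.027, -0.999]]
ft_force: [-5.2, -0.6, 10.0]
grip_width: -0.0
```

```bash
python3 -m inch '[{"dx":0,"dy":0,"dz":0.001,"spin":0},{"dx":0,"dy":0,"dz":-0.06,"spin":0},{"dx":0,"dy":0,"dz":-0.06,"spin":0},{"dx":0,"dy":-0.01,"dz":-0.04,"spin":0},{"dx":0,"dy":-0.04,"dz":0,"spin":0},{"dx":0,"dy":-0.04,"dz":0,"spin":0},{"dx":0,"dy":-0.04,"dz":0,"spin":0},{"dx":0,"dy":0,"dz":0,"spin":0}]' 0
python3 - <<'E'
from h import *
im=bot.read_camera('top');print(bot.read_state()['position'])
wi=bot.read_camera('wrist')
a=cv2.resize(im[150:250,270:400],(520,400),interpolation=cv2.INTER_CUBIC)
b=cv2.resize(wi[:250],(520,203))
cv2.imwrite('pics/t1.png',np.vstack([a,b])[:600,:,::-1])
E
```

```text
time: 7.3
position: [465.0, 160.8, 230.4]
ee_rot: [[0.078, 0.996, 0.029], [0.997, -0.079, 0.023], [0.025, 0.027, -0.999]]
ft_force: [0.4, 0.4, -0.8]
grip_width: 0.001
[466.79053586 160.67288534 230.86421519]
```

View pics/t1.png

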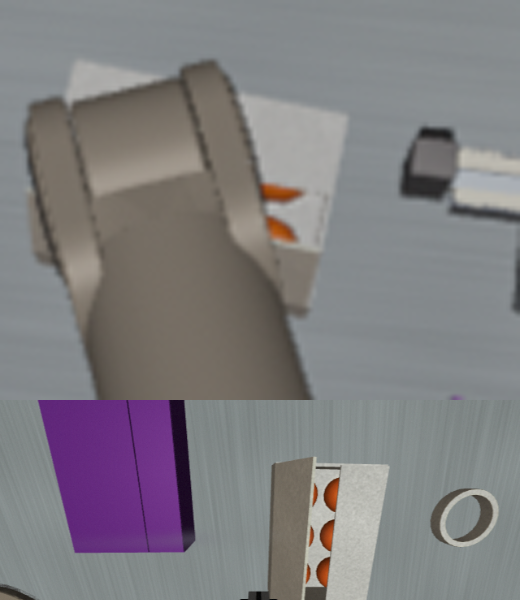

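The narrow flap lies flat (white panel in both views) and the wide one still stands. Descend on the near side and sweep the wide flap.

```bash
python3 -m inch '[{"dx":0,"dy":-0.01,"dz":0.04,"spin":0},{"dx":0,"dy":0,"dz":0.046,"spin":0},{"dx":0,"dy":0,"dz":0,"spin":0},{"dx":0,"dy":0.02,"dz":0,"spin":0},{"dx":0,"dy":0.02,"dz":0.005,"spin":0},{"dx":0,"dy":0.02,"dz":0.012,"spin":0}]' 0
```

```text
time: 8.15
position: [533.2, 159.3, 134.8]
ee_rot: [[0.084, 0.995, 0.045], [0.996, -0.085, 0.025], [0.029, 0.043, -0.999]]
ft_force: [-0.2, 0.4, 0.8]
grip_width: 0.003
```

```bash
python3 -m inch '[{"dx":0,"dy":0.002,"dz":0.016,"spin":0},{"dx":0,"dy":0.003,"dz":0.016,"spin":0},{"dx":0,"dy":0.002,"dz":0.012,"spin":0}]' 0
```

```text
time: 8.52
position: [546.4, 160.1, 92.1]
ee_rot: [[0.086, 0.995, 0.051], [0.996, -0.087, 0.027], [0.031, 0.048, -0.998]]
ft_force: [0.5, -0.9, 0.2]
grip_width: -0.001
```

```bash
python3 -m inch '[{"dx":0,"dy":0,"dz":0.008,"spin":0},{"dx":0,"dy":0,"dz":0.005,"spin":0},{"dx":0,"dy":0,"dz":0.003,"spin":0},{"dx":0,"dy":0,"dz":0.001,"spin":0},{"dx":0,"dy":0,"dz":0.001,"spin":0}]' 0
```

```text
time: 9.15
position: [546.1, 160.7, 73.2]
ee_rot: [[0.085, 0.995, 0.048], [0.996, -0.086, 0.027], [0.031, 0.046, -0.998]]
ft_force: [-3.1, -0.8, 9.3]
grip_width: 0.0
```

```bash
python3 -m inch '[{"dx":0,"dy":0,"dz":0.001,"spin":0},{"dx":0,"dy":0,"dz":-0.06,"spin":-1},{"dx":0,"dy":0,"dz":-0.06,"spin":-1},{"dx":-0.02,"dy":0.005,"dz":-0.05,"spin":-1},{"dx":-0.05,"dy":0.01,"dz":-0.03,"spin":-1},{"dx":-0.05,"dy":0.008,"dz":0,"spin":0},{"dx":-0.05,"dy":0.008,"dz":0,"spin":0},{"dx":-0.05,"dy":0.008,"dz":0,"spin":0}]' 0.0854 25
python3 -m inch '[{"dx":-0.03,"dy":0.003,"dz":0,"spin":0},{"dx":-0.02,"dy":0,"dz":0,"spin":0},{"dx":0,"dy":0,"dz":0,"spin":0},{"dx":0,"dy":0,"dz":0,"spin":0},{"dx":0,"dy":0,"dz":0,"spin":0}]'
python3 - <<'E'
from h import *
i=bot.camera_info('wrist');im=bot.read_camera('wrist');s=bot.read_state();print(s['position'],np.round(s['q'],2))
np.save('w3.npy',[i['fx'],i['cx'],i['cy']]+list(np.array(i['extrinsics']).ravel()))
cv2.imwrite('pics/w3raw.png',im[:,:,::-1]);im=im[:,:,::-1].copy()
for t in ('pointer','clip_mark','head_grip','lock_button','gauge_arm'): print(t,[(round(x['confidence'],2),np.round(x['location'],1).tolist()) for x in bot.search_frame('wrist',t)[:2]])
draw(im,'wrist',place(569,-155,-.9,box(-20,20,-130,130,110,138)),1,0,0,(255,255,0),i)
draw(im,'wrist',place(569,-155,-.9,box(-13,13,135,165,112,186)),1,0,0,(0,0,255),i)
cv2.imwrite('pics/w3.png',cv2.resize(im[:,120:520],(600,600),interpolation=cv2.INTER_CUBIC))
E
```

```text
time: 10.15
position: [573.7, -64.1, 277.0]
ee_rot: [[-0.001, 0.998, 0.057], [0.999, -0.001, 0.032], [0.032, 0.057, -0.998]]
ft_force: [0.8, 0.8, 0.6]
grip_width: 1.0
time: 10.78
position: [575.4, -118.4, 275.5]
ee_rot: [[0.006, 0.998, 0.056], [0.999, -0.008, 0.033], [0.033, 0.056, -0.998]]
ft_force: [-0.5, 0.5, -1.0]
grip_width: 1.0
[ 575.46855805 -118.07447915  275.48121732] [-0.36  0.27  0.63  1.68 -0.22  1.2   0.32]
pointer [(0.8, [568.2, -49.7, 134.7]), (0.69, [720.0, -215.2, 68.6])]
clip_mark [(0.41, [584.0, -146.5, 140.0])]
head_grip [(0.3, [556.7, 52.7, 58.7])]
lock_button [(0.73, [587.6, -6.6, 182.5])]
gauge_arm [(0.69, [571.8, -43.9, 134.2])]
```

View pics/w3.png

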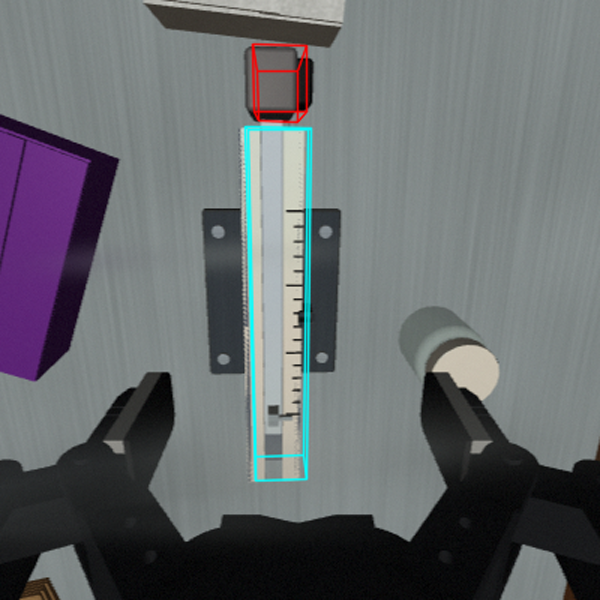

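The pointer is at (283,415) in this view, on the zero line; the clip is at (303,316), between the 50 line (352) and the 100 line (285). Zoom in for precision.

Run:
```python
import cv2
im=cv2.imread('pics/w3raw.png')
a=im[195:295,270:350];b=im[20:95,270:350]
a=cv2.resize(a,None,fx=6,fy=6,interpolation=cv2.INTER_CUBIC);b=cv2.resize(b,(320,300),interpolation=cv2.INTER_CUBIC)
b=cv2.copyMakeBorder(b,0,300,0,0,cv2.BORDER_CONSTANT)
cv2.imwrite('pics/z3.png',cv2.hconcat([a,b]))
```

```text
(no output)
```

View pics/z3.png

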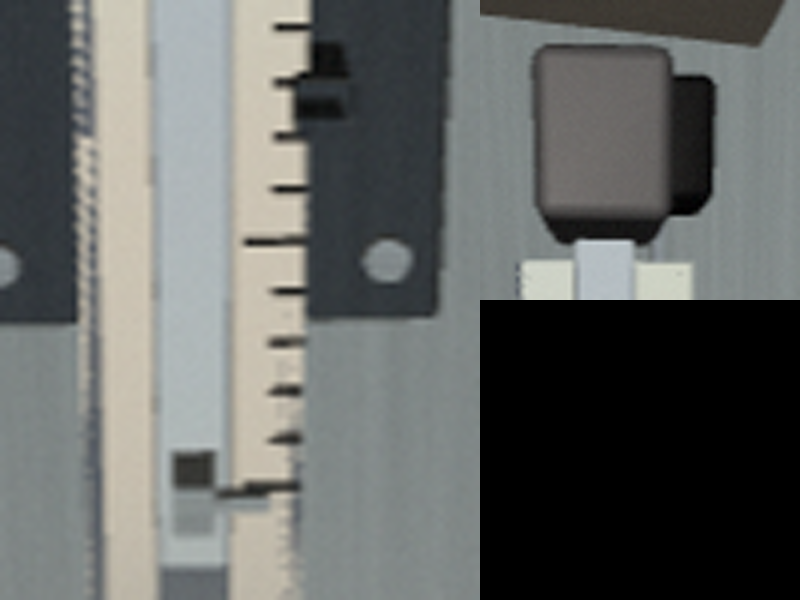

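Run:
```python
from h import *
w=np.load('w3.npy');i=dict(fx=w[0],fy=w[0],cx=w[1],cy=w[2],extrinsics=w[3:].reshape(4,4))
A=lambda u,v,z: atz('wrist',270+u/6-.5,195+v/6-.5,z,i).round(1)
B=lambda u,v,z: atz('wrist',270+(u-480)/4-.5,20+v/4-.5,z,i).round(1)
print('clip fin',A(320,85,142),'pointer',A(240,492,142),A(240,508,142))
for v in (27,241,487): print('line',A(290,v,138))
print('head -x,+x,btn',B(535,130,186),B(670,130,186),B(714,140,182),'front,back y',B(603,45,186),B(603,213,186))
print('sleeve near',B(522,263,138),B(692,263,138),'edges',A(85,100,138),A(308,100,138),A(98,550,138),A(293,550,138))
s=bot.read_state();print(s['position'],np.round(s['ee_rot'],3).tolist())
```

```text
clip fin [ 586.3 -145.   142. ] pointer [ 571.2 -224.3  142. ] [ 571.2 -227.7  142. ]
line [ 581.4 -135.8  138. ]
line [ 581.1 -176.   138. ]
line [ 580.6 -226.3  138. ]
head -x,+x,btn [554.5  -5.  186. ] [579.3  -5.  186. ] [587.8  -6.2 182. ] front,back y [567.3   9.  186. ] [566.6 -19.2 186. ]
sleeve near [547.9 -25.6 138. ] [586.7 -25.8 138. ] edges [ 546.  -148.1  138. ] [ 584.4 -149.3  138. ] [ 544.5 -238.3  138. ] [ 581.1 -240.   138. ]
[ 575.35458512 -119.36841227  275.60265691] [[0.007, 0.998, 0.057], [0.999, -0.009, 0.032], [0.032, 0.057, -0.998]]
```

```bash
python3 -m inch '[{"dx":0.037,"dy":-0.004,"dz":0,"spin":0.7},{"dx":0.037,"dy":-0.004,"dz":0,"spin":0},{"dx":0.034,"dy":-0.004,"dz":0,"spin":0},{"dx":0,"dy":0,"dz":0.03,"spin":0},{"dx":0,"dy":0,"dz":0,"spin":0},{"dx":0,"dy":0,"dz":0,"spin":0}]' 0.0854 25
```

```text
time: 11.82
position: [567.6, -7.2, 249.8]
ee_rot: [[0.02, 0.998, 0.06], [0.999, -0.022, 0.032], [0.033, 0.059, -0.998]]
ft_force: [0.5, 0.0, 1.1]
grip_width: 1.001
```

```bash
python3 -m inch '[{"dx":0,"dy":-0.002,"dz":0.025,"spin":0},{"dx":0,"dy":-0.001,"dz":0.025,"spin":0},{"dx":0,"dy":0,"dz":0.025,"spin":0},{"dx":0,"dy":0,"dz":0.02,"spin":0},{"dx":0,"dy":0,"dz":0.006,"spin":0},{"dx":0,"dy":0,"dz":0,"spin":0}]' 0.0854 25
```

```text
time: 12.58
position: [577.0, -8.1, 154.1]
ee_rot: [[0.027, 0.997, 0.074], [0.999, -0.029, 0.032], [0.034, 0.073, -0.997]]
ft_force: [-0.0, -0.4, 0.1]
grip_width: 1.001
```

```bash
python3 -m inch '[{"dx":0.003,"dy":-0.006,"dz":0.006,"spin":0},{"dx":0,"dy":-0.001,"dz":0.002,"spin":0},{"dx":0,"dy":0,"dz":0,"spin":0}]' 0.0854 25
python3 - <<'E'
from h import *
s=bot.read_state();print(s['position'])
im=bot.read_camera('wrist');sc=bot.read_camera('scene')
a=cv2.resize(im,(640,400))[:400];b=cv2.resize(sc[150:280,230:370],(210,195),interpolation=cv2.INTER_CUBIC)
b=cv2.resize(sc[170:270,250:370],None,fx=1.6,fy=1.6);cv2.imwrite('pics/g1.png',a[:,:,::-1])
E
```

```text
time: 12.95
position: [571.5, -4.6, 147.5]
ee_rot: [[0.027, 0.997, 0.077], [0.999, -0.03, 0.033], [0.035, 0.076, -0.996]]
ft_force: [0.1, -0.4, 0.4]
grip_width: 0.998
[571.53328128  -4.60012673 147.49833753]
```

View pics/g1.png

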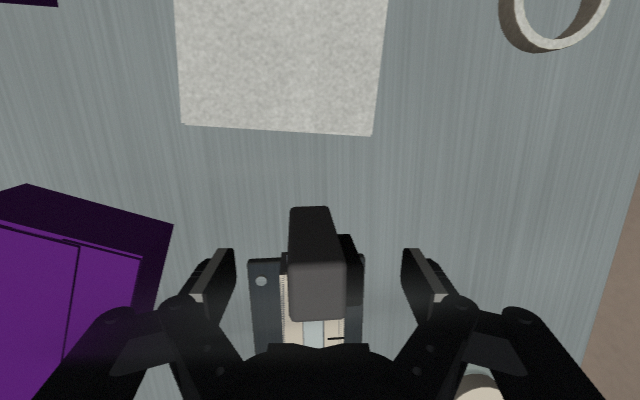

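The head and button (about 288–355) sit centred between the pads (235, 402), and the carton top looks closed and flat. Close the grip.

```bash
python3 -m inch '[{"dx":0,"dy":0,"dz":0,"spin":0},{"dx":0,"dy":0,"dz":0,"spin":0},{"dx":0,"dy":0,"dz":0,"spin":0},{"dx":0,"dy":0,"dz":0,"spin":0},{"dx":0,"dy":0,"dz":0,"spin":0},{"dx":0,"dy":0,"dz":0,"spin":0}]' 0.0 40
```

```text
time: 13.8
position: [570.0, -4.6, 148.4]
ee_rot: [[0.025, 0.997, 0.072], [0.999, -0.027, 0.033], [0.035, 0.071, -0.997]]
ft_force: [3.2, -0.2, -0.0]
grip_width: 0.319
```

```bash
python3 -m inch '[{"dx":0.008,"dy":0,"dz":0.0003,"spin":0},{"dx":0.008,"dy":0,"dz":0.0003,"spin":0},{"dx":0.008,"dy":0,"dz":0.0003,"spin":0},{"dx":0.008,"dy":0,"dz":0.0003,"spin":0},{"dx":0.008,"dy":0,"dz":0.0003,"spin":0},{"dx":0.004,"dy":0,"dz":0.0001,"spin":0}]'
```

```text
time: 14.55
position: [570.8, 39.6, 148.4]
ee_rot: [[0.027, 0.997, 0.071], [0.999, -0.029, 0.03], [0.032, 0.07, -0.997]]
ft_force: [1.5, -3.5, 3.2]
grip_width: 0.323
```

```bash
python3 -m inch '[{"dx":0.008,"dy":0,"dz":0.0003,"spin":0},{"dx":0.008,"dy":0,"dz":0.0003,"spin":0},{"dx":0.008,"dy":0,"dz":0.0003,"spin":0},{"dx":0.006,"dy":0,"dz":0.0002,"spin":0},{"dx":0,"dy":0,"dz":0,"spin":0},{"dx":0,"dy":0,"dz":0,"spin":0}]'
python3 - <<'E'
from h import *
i=bot.camera_info('wrist');im=bot.read_camera('wrist');t=bot.read_camera('top');sc=bot.read_camera('scene')
for n,x in (('w',im),('t',t),('s',sc)): cv2.imwrite(f'pics/f_{n}.png',x[:,:,::-1])
for c in('top','scene','wrist'):
  for n in('pointer','clip_mark'): print(c,n,[(round(x['confidence'],2),np.round(x['location'],1).tolist()) for x in bot.search_frame(c,n)[:2]])
# expected pixels of clip and of pointer
q=proj('top',[[583,-145,142],[564,-145,142]]);r=proj('scene',[[583,-145,142],[564,-145,142]]);print(q,r)
f=lambda x,p,w,h,k:cv2.resize(x[int(p[0,1])-h:int(p[0,1])+h,int(p[0,0])-w:int(p[0,0])+w],None,fx=k,fy=k,interpolation=cv2.INTER_CUBIC)
a=f(t,q,33,24,6);b=f(sc,r,33,24,6)
b=np.hstack([a,b]);cv2.imwrite('pics/f1.png',np.vstack([b,cv2.copyMakeBorder(cv2.resize(im[200:],(480,300)),0,0,0,b.shape[1]-480,0)])[:,:,::-1])
E
```

```text
time: 15.3
position: [571.4, 71.4, 148.4]
ee_rot: [[0.027, 0.997, 0.07], [0.999, -0.029, 0.03], [0.032, 0.069, -0.997]]
ft_force: [0.2, -3.8, 3.2]
grip_width: 0.316
top pointer [(0.47, [564.0, -92.6, 130.9])]
top clip_mark []
scene pointer [(0.74, [568.4, 2.8, 132.3]), (0.34, [549.9, 173.9, 73.1])]
scene clip_mark []
wrist pointer [(0.94, [568.7, 77.8, 184.5]), (0.4, [552.8, 143.1, 74.4])]
wrist clip_mark [(0.43, [603.8, 148.8, 67.9])]
[[428.91160529 193.09523854]
 [428.49063771 200.06811896]] [[247.74185365 252.46465832]
 [244.30951814 247.87678053]]
```

View pics/f1.png

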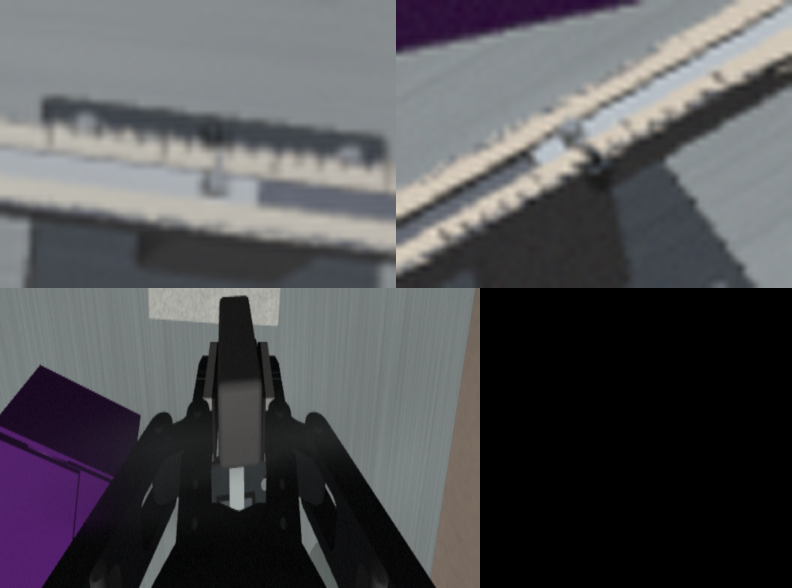

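The top crop shows the pointer (about 217,165) about 4 mm short of the clip (about 211,130) after the tilt of the sleeve. That agrees with the w3 reading of 80–81 against 76 travelled. Draw out 4.5 mm more. My views are used up, so I'll verify numerically.

```bash
python3 -m inch '[{"dx":0.003,"dy":0,"dz":0.0001,"spin":0},{"dx":0.0015,"dy":0,"dz":0,"spin":0},{"dx":0,"dy":0,"dz":0,"spin":0},{"dx":0,"dy":0,"dz":0,"spin":0}]'
python3 - <<'E'
from h import *
for k in range(2): s=bot.read_state();print(s['time'],np.round(s['position'],1),round(s['grip_width'],3))
for c in('top','scene'):
    a=cv2.imread(f'pics/{c}0.png').astype(np.float32);b=bot.read_camera(c)[:,:,::-1].astype(np.float32)
    cv2.imwrite(f'pics/end_{c}.png',b)
    p0=proj(c,[[566,-226,142]])[0];u,v=np.round(p0).astype(int)
    # background-free: match the pointer patch along the sleeve
    T=a[v-5:v+6,u-7:u+8]
    best=[]
    for d in np.arange(60,101,.5):
        p=proj(c,[[566+d*.021,-226+d,142]])[0]; M=np.float32([[1,0,p[0]-p0[0]+u-7],[0,1,p[1]-p0[1]+v-5]])
        S=cv2.warpAffine(b,M,(15,11),flags=cv2.INTER_CUBIC|cv2.WARP_INVERSE_MAP)
        best.append((float(cv2.matchTemplate(S,T,cv2.TM_CCOEFF_NORMED)[0,0]),d))
    print(c,sorted(best)[::-1][:5])
# profiles along the sleeve in the top view: slot strip (pointer) and +x edge strip (clip), as gauge reading
im=cv2.GaussianBlur(cv2.imread('pics/end_top.png',0),(0,0),.6).astype(np.float32)
for n,xs in (('clip strip',range(20,27)),('pointer strip',range(-3,10))):
    ds=np.arange(60,100,2.)
    out=[]
    for d in ds:
        P=place(566.3-.0,-155,-1.2,[(x,-71+d,142) for x in xs])+[-1.2,0,0]; q=proj('top',P).astype(np.float32)
        out.append(int(cv2.remap(im,q[:,:1],q[:,1:],cv2.INTER_CUBIC).mean()))
    print(n,list(zip(ds.astype(int).tolist(),out)))
E
```

```text
time: 16.25
position: [571.5, 75.7, 148.4]
ee_rot: [[0.028, 0.997, 0.07], [0.999, -0.03, 0.029], [0.031, 0.069, -0.997]]
ft_force: [0.8, -4.3, 3.0]
grip_width: 0.319
16.25 [571.5  75.7 148.4] 0.319
16.25 [571.5  75.7 148.4] 0.319
top [(0.9461972117424011, np.float64(80.0)), (0.941375195980072, np.float64(79.5)), (0.9362394213676453, np.float64(80.5)), (0.9217751026153564, np.float64(79.0)), (0.9148773550987244, np.float64(81.0))]
scene [(0.9012318253517151, np.float64(80.0)), (0.8986708521842957, np.float64(79.5)), (0.8949328064918518, np.float64(80.5)), (0.8879228830337524, np.float64(79.0)), (0.8820253610610962, np.float64(81.0))]
clip strip [(60, 84), (62, 83), (64, 87), (66, 91), (68, 89), (70, 80), (72, 73), (74, 69), (76, 62), (78, 62), (80, 62), (82, 65), (84, 73), (86, 82), (88, 84), (90, 82), (92, 84), (94, 86), (96, 90), (98, 89)]
pointer strip [(60, 130), (62, 148), (64, 162), (66, 168), (68, 170), (70, 170), (72, 166), (74, 158), (76, 147), (78, 138), (80, 134), (82, 133), (84, 132), (86, 142), (88, 158), (90, 166), (92, 168), (94, 169), (96, 169), (98, 168)][ WARN:0@0.788] global loadsave.cpp:1063 imwrite_ Unsupported depth image for selected encoder is fallbacked to CV_8U.
```

Both cameras give 80.0 mm of arm travel. The clip centre reads 78.5 (top view) to 81 (wrist view), the grip width of 27 mm means the button is fully squeezed, and the arm is at rest. Handing in.

```bash
python3 -c "
from rig import bot
print(bot.hand_in()); s=bot.read_state(); print(s['time'],s['position'],s['grip_width'])"
```

```text
the job is handed in; nothing more can be done
None
the job is handed in; nothing more can be done
```

I folded the narrow flap and then the wide flap flat. I then gripped the gauge head with the button squeezed, drew the arm out to the clip and handed in at about 16 s while still holding it. No verdict is reported, so these are my own last checks:

- **Flaps:** each was pressed down to its stop at about 10 N. The narrow flap was seen flat with the wide one still standing. The last full view, before gripping, showed the carton top closed and flat. I did not check the flaps again after drawing the arm out.
- **Grip:** the fingers stood about 27 mm apart, against 28 mm for head and button fully squeezed. The wrist felt about 4 N of spring pull, and the arm was at rest.
- **Pointer:** the top and scene cameras both put the arm's travel at 80.0 mm, and the robot's own position agreed (80.3 mm).
- **Clip:** my readings of its position ran from about 78.5 mm (top view) to 81 mm (wrist view). One wrist-view reading of the pointer blade would put the needed travel nearer 83 mm. All are inside the 5 mm tolerance, but they do not agree exactly.
- **Tool tilt:** the tool drifted to about 4° off vertical, which the moves could not correct. I judged it harmless for the grip.
- **Other things:** I planned the paths clear of the clip, jar, bowl and paper roll, and saw no sign of touching them, but I did not measure their positions again at the end.

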